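# Make up two bottle and closure kits

## Robot

A 6-joint arm with a two-finger parallel gripper is mounted at the origin on a cart in front of the work surface, level with it; the furniture and walls round the work are solid. World frame = base frame: x ahead of the robot, y to its left, z up, the work surface at z = 0. Lengths are in m, angles in rad, forces in N, time in s.
With the tool pointing down it reaches from about 0.35 to 0.975 m from the base axis. Payload 4.9 kg.
Tool frame: the origin (TCP) lies at the very end of the fingers, on their centre line; the grasp point (between the pads) lies 19 mm behind it; z points along the fingers, y is the line along which they close (so a half turn about z gives the same grasp; the last joint's range is limited). The gripper opens to 85 mm and grips with 20 to 120 N. Pads are 22 mm wide; open, the fingers measure 114 mm over their backs; the gripper's body (76 mm by 85 mm) begins 54 mm behind the grasp point. The pads swing forward as they close: fully open they stand 13 mm farther back than shut.
Start: joints at [1.228, 0.053, 1.613, -0, 1.476, -0.119], TCP at [0.139, 0.609, 0.231] pointing down, gripper open.
Joint ranges: [-3.01, 3.01], [-1.01, 2.22], [0.06, 2.58], [-1.02, 4.17], [0.09, 2.62], [-3.14, 3.14]. Speed limits (rad/s): [2.57, 2.57, 3.14, 3.14, 3.14, 3.14].

## Interface

Orientations are given as a unit quaternion [w, x, y, z].
In Python, from plant import * gives the robot as it stands.
- The arm moves only by the tool jog_arm, never from a script. Its argument "moves" is a list that holds one entry, the list of rows, each a list of 7 numbers: the finger opening in cm, from 0 to 8.54, then the shift along the tool's x, y, z in cm, then the turn, a rotation vector about the tool's x, y, z in rad. A call has 1 to 20 rows; each row shifts and turns the commanded pose from where the row before left it, along the tool's axes as they then stand; what a row does not reach is not made up. A row lasts 1/12 s, in which the tool goes at most 41.7 mm and 7.16 degrees, less where a joint would pass 70% of its speed; a pose out of reach is approached as far as the arm can. A call is refused whole if a number of a shift passes 4.17 or a number of a turn 0.125, either way. A call with a gripper value outside its range is refused whole. The fingers move at their own pace and stop on an object; the grip force is fixed at half the most. Time passes only in rows, so rows that do not move let the fingers close. It gives the time, the measured TCP pose, the force, the opening and the grip force at its end, in the units of the state.
- state(): the state, without advancing time (a new reading comes with each control period).
- grab_frame(name): name is "scene" or "top"; returns a dict with "color" (480x640x3 uint8, blue, green, red), "depth" (480x640 float32, m along the optical axis (not along the pixel's ray), 0 where there is no reading), "fx", "fy", "cx", "cy" (pixels), "R" (3x3) and "t" (3): a world point X has camera coordinates R X + t. Camera axes: x right, y down, z forward; pixel columns grow to the right and rows downward; lengths in m; the calibration is good to about 2 mm. A picture is of the moment at which its call begins.
- job_done(): hands the job in; it is judged then, once.
Trained networks look in a picture, given as the dict that the camera call returned (one of the last four; its "shot" number tells which), for a name from the list of things; names that differ only in an ending like _2 or _b are one class to them, and where a whole thing is asked for, a point or a joint stands for the part that bears it (a point fixed in the world has none). Each returns a list of dicts, best first, with "p" (0 to 1); they miss things now and then, are a little off and sometimes report something else, mostly with a low value. They report only what shows in the picture. A call takes as long as a camera call.
- recognise(name, picture): "rect" ([centre column, centre row, width, height] in pixels, round what is visible of it).
- regions_of(name, picture): "pixels" (480x640 bool, what is visible of it) and "rect" ([centre column, centre row, width, height] in pixels, round what is visible of it).
The state is a dict: "time": time; "joint_pos": joint angles; "joint_vel": joint speeds; "joint_efforts": joint torques, N m; "tool_pos": TCP position; "tool_rot": TCP orientation; "contact_force": force on the tool from outside, world axes, zero at the start; "ft_torque": the same for the moment, N m; "gripper_width": opening from 0.0 (shut) to 1.0 (fully open); "grasp_force": force on a finger pad.
Only numpy, scipy, OpenCV 4.12 (cv2) and the standard library are available. Lean on these libraries where they do the work, as an engineer would, in place of code of your own. Each camera call takes 0.05 s, during which the arm holds its last target. There are 200 camera calls.

## Task

Make up two kits in the trays on the conveyor from the loose stock standing on the table (not from the box or the crates). The yellow tray gets the open grain bottle, the blue cap and the black rubber bung; the green tray gets the bottle with the cotton stopper and the lilac cap. Stand everything upright on the tray floor, the bottle in the big compartment and each cap or bung in a small compartment of its own, and leave the lilac-capped bottle and the marker pen where they are.

Things in the scene. Friction and masses are not known exactly. Their poses are not given: they have to be found in the camera images.
- open_bottle: clear glass bottle of brown grain with an open mouth, 66 x 66 x 146 mm, standing on the table. Origin at the centre of its underside, z up along its axis; straight body 66 mm across up to 88 mm high, then shoulder narrowing, neck 31 mm across from 112 to 146 mm high, where it can be gripped. About 0.36 kg.
- stoppered_bottle: clear glass bottle of brown grain with a black and white tuft of cotton in its mouth, 66 x 66 x 177 mm, standing on the table. Origin at the centre of its underside, z up along its axis; straight body 66 mm across up to 88 mm high, then shoulder narrowing, neck 31 mm across from 112 to 146 mm high, where it can be gripped. About 0.36 kg; the soft tuft above 146 mm cannot be gripped.
- blue_cap: light blue plastic cup-shaped cap, 38 mm across, 46 mm high, standing by itself on the table, not in the box; origin at the centre of its underside, z up along its axis. 12 g.
- lilac_cap: lilac plastic cup-shaped cap, 38 mm across, 46 mm high, standing by itself on the table, not in the box; origin at the centre of its underside, z up along its axis. 12 g.
- rubber_bung: black rubber bung standing on its narrow foot, 38 mm high: tapered foot 25 to 29 mm across up to 20 mm, then a straight head 36 mm across from 20 to 38 mm, where it is gripped; origin at the centre of its underside, z up along its axis. 30 g.
- yellow_tray: yellow plastic kit tray fixed on the conveyor, 92 (x) x 220 mm (y); origin at the centre of its underside, z = 0. Floor 4 mm above it; walls 14 mm high, 4 mm thick, dividers 13 mm high. Compartments 84 mm wide in x, centred on x = 0: a big one 84 mm long at y = -64 mm, two small ones 60 mm long at y = +12 and +76 mm. Its y points roughly to world +y.
- green_tray: green plastic kit tray fixed on the conveyor, 92 (x) x 220 mm (y); origin at the centre of its underside, z = 0. Floor 4 mm above it; walls 14 mm high, 4 mm thick, dividers 13 mm high. Compartments 84 mm wide in x, centred on x = 0: a big one 84 mm long at y = -64 mm, two small ones 60 mm long at y = +12 and +76 mm. Its y points roughly to world -y.
- capped_bottle: clear glass bottle of brown grain with a lilac cap fixed on it, 66 x 66 x 176 mm, standing among the stock; a bystander that stays. Origin at the centre of its underside.
- marker: white marker pen with a black cap, 17 x 135 x 16 mm, lying on the table along its y axis; a bystander that stays. Origin at the centre of its underside.

How it is judged:
At the end, for the whole second after the job is handed in: Each bottle stands in the big compartment of its tray (14 mm off centre at most), each cap or bung in a small one of its own (16 mm off along the tray, 28 mm across), either small one; all on the tray floor (5 mm), upright (0.12 rad), at rest (x of open_bottle in the frame of yellow_tray between -0.014 and 0.014 m and y of open_bottle in the frame of yellow_tray between -0.078 and -0.05 m and (((x of blue_cap in the frame of yellow_tray between -0.028 and 0.028 m and y of blue_cap in the frame of yellow_tray between -0.004 and 0.028 m) and (x of rubber_bung in the frame of yellow_tray between -0.028 and 0.028 m and y of rubber_bung in the frame of yellow_tray between 0.06 and 0.092 m)) or ((x of blue_cap in the frame of yellow_tray between -0.028 and 0.028 m and y of blue_cap in the frame of yellow_tray between 0.06 and 0.092 m) and (x of rubber_bung in the frame of yellow_tray between -0.028 and 0.028 m and y of rubber_bung in the frame of yellow_tray between -0.004 and 0.028 m))) and x of stoppered_bottle in the frame of green_tray between -0.014 and 0.014 m and y of stoppered_bottle in the frame of green_tray between -0.078 and -0.05 m and ((x of lilac_cap in the frame of green_tray between -0.028 and 0.028 m and y of lilac_cap in the frame of green_tray between -0.004 and 0.028 m) or (x of lilac_cap in the frame of green_tray between -0.028 and 0.028 m and y of lilac_cap in the frame of green_tray between 0.06 and 0.092 m)) and z of each of open_bottle, blue_cap, rubber_bung in the frame of yellow_tray below 0.009 m and angle between each of open_bottle, blue_cap, rubber_bung, stoppered_bottle, lilac_cap's own z axis and vertical below 0.12 rad and linear speed of each of open_bottle, blue_cap, rubber_bung, stoppered_bottle, lilac_cap below 0.02 m/s and z of each of stoppered_bottle, lilac_cap in the frame of green_tray below 0.009 m); the robot touches nothing.
It fails at once if the lilac-capped bottle is moved more than 30 mm (distance of capped_bottle from where it was at the start of the episode above 0.03 m).
It fails at once if the marker is moved more than 30 mm (distance of marker from where it was at the start of the episode above 0.03 m).
It also fails if it takes over 122 s, if anything falls off the work surface, if the arm or the gripper's body presses on something with over 40 N, if the wrist force passes 120 N, or if a joint passes its speed limit or range.

## Working session

There is one attempt and no reset: what is moved stays moved. The work goes in short steps, Python scripts to look and compute and a tool call to move; the robot and the scene stay as the last step left them, time stands still between calls to the robot, and variables do not carry over. Pictures are saved under pics/ and viewed, at most 14 in all, crops included, and the job is handed in when it is done.

Besides the shell and the picture viewer there is one more tool, called after "Emit:" as name(argument=value, ...), one argument or row to a line, values as JSON. jog_arm: Moves the arm, as the interface text tells. Its arguments: {"type":"object","properties":{"moves":{"type":"array"}},"required":["moves"]}

```bash
mkdir -p pics; ls
python3 - <<'E'
from plant import *
import cv2
s=state();print({k:s[k] for k in('time','tool_pos','tool_rot','gripper_width')})
for n in("scene","top"):
    f=grab_frame(n);cv2.imwrite(f"pics/{n}0.png",f["color"]);print(n,f["fx"],f["cx"],f["cy"],f["R"],f["t"])
E
```

```text
pics
{'time': 0.0, 'tool_pos': array([0.13846824, 0.60882515, 0.23004325]), 'tool_rot': array([-2.49101164e-04,  1.11640804e-01,  9.93748089e-01, -1.00262758e-03]), 'gripper_width': 1.001983244353143}
scene 471.3330335267011 320.44238864461005 232.58854529826405 [[ 0.90306312 -0.42947444  0.00535836]
 [-0.29804531 -0.63559037 -0.71217545]
 [ 0.30926687  0.64154235 -0.70198106]] [-0.53603287  0.18524284  0.84785337]
top 441.0724815074036 320.51821931876526 244.30499586021722 [[-0.02474025 -0.99949044  0.02016876]
 [-0.98838288  0.02142904 -0.15046622]
 [ 0.14995735 -0.02365703 -0.9884094 ]] [-0.03512525  0.61563197  1.06481076]
```

View pics/scene0.png

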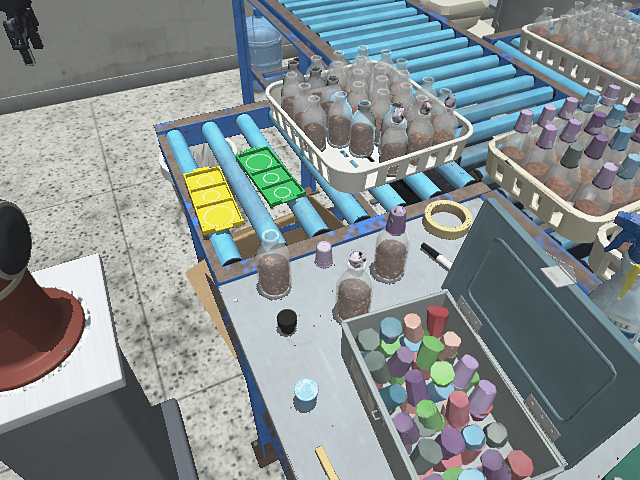

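View pics/top0.png

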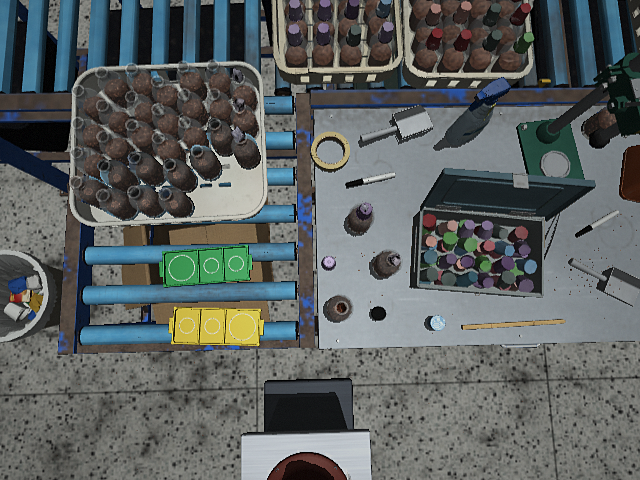

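The scene shows the open bottle at (275,262), lilac cap (323,254), stoppered bottle (354,290), capped bottle (391,245), bung (287,321), blue cap (306,393) and the trays at (215,200) yellow and (270,178) green. The top view agrees: bottle (339,308), bung (378,313), blue cap (437,323), lilac cap (329,263), cotton (390,262), trays (216,326) and (208,265). Next I measure them.

```bash
cat > h.py <<'E'
from plant import *
import numpy as np, cv2
def cloud(f,m):
    v,u=np.nonzero(m&(f["depth"]>0)); d=f["depth"][v,u]
    c=np.c_[(u-f["cx"])/f["fx"]*d,(v-f["cy"])/f["fy"]*d,d]
    return (c-f["t"])@f["R"]
def ray(f,uv,z):
    o=-f["R"].T@f["t"]; d=f["R"].T@np.array([(uv[0]-f["cx"])/f["fx"],(uv[1]-f["cy"])/f["fy"],1])
    return (o+d*(z-o[2])/d[2])[:2]
def mid(f,P): # enclosing circle of cloud in xy
    (x,y),r=cv2.minEnclosingCircle(P[:,:2].astype(np.float32)); return np.round([x,y,r],4)
E
python3 - <<'E'
from h import *
np.set_printoptions(suppress=True,precision=4)
F={n:grab_frame(n) for n in("scene","top")}
for k in "open_bottle stoppered_bottle capped_bottle blue_cap lilac_cap rubber_bung marker yellow_tray green_tray".split():
  for n,f in F.items():
    for r in regions_of(k,f)[:2]:
        P=cloud(f,r["pixels"])
        print(k,n,round(r["p"],2),np.round(r["rect"]),len(P),r["pixels"].sum(),end=" ")
        if len(P)<20: print();continue
        zt=np.percentile(P[:,2],98); T=P[P[:,2]>zt-.006]
        print("ztop",zt.round(4),"top",np.median(T,0),mid(f,T))
        if 'tray' in k:
            T=P[(P[:,2]<zt+.01)&(P[:,2]>zt-.03)]
            rc=cv2.minAreaRect(T[:,:2].astype(np.float32));print("   ",rc, np.percentile(P[:,2],[5,25,50,75,95]))
            np.save(f"{k}_{n}.npy",P)
E
```

```text
open_bottle scene 0.72 [275. 262.  41.  70.] 1958 1960 ztop 0.1445 top [ 0.4519 -0.0949  0.1436] [ 0.4515 -0.0892  0.0172]
open_bottle top 0.7 [339. 309.  32.  32.] 619 621 ztop 0.146 top [ 0.4558 -0.0899  0.1437] [ 0.4551 -0.0897  0.0161]
stoppered_bottle scene 0.73 [355. 287.  40.  72.] 2013 2018 ztop 0.1684 top [ 0.5534 -0.2158  0.1667] [ 0.5539 -0.2141  0.0117]
stoppered_bottle scene 0.5 [323. 255.  19.  28.] 404 405 ztop 0.0463 top [ 0.5666 -0.0693  0.0441] [ 0.5674 -0.0682  0.0158]
stoppered_bottle top 0.9 [387. 263.  32.  25.] 700 703 ztop 0.1699 top [ 0.5591 -0.2138  0.1678] [ 0.5593 -0.2142  0.0116]
stoppered_bottle top 0.63 [359. 217.  28.  32.] 712 716 ztop 0.1685 top [ 0.6771 -0.1504  0.1662] [ 0.6778 -0.1505  0.0158]
capped_bottle scene 0.6 [392. 245.  36.  79.] 2060 2069 ztop 0.1672 top [ 0.673  -0.1527  0.1661] [ 0.6743 -0.151   0.0151]
capped_bottle top 0.55 [362. 217.  26.  33.] 668 672 ztop 0.1685 top [ 0.6762 -0.1504  0.1661] [ 0.6762 -0.1507  0.0144]
blue_cap scene 0.87 [306. 395.  25.  36.] 606 608 ztop 0.0478 top [ 0.4094 -0.3332  0.0457] [ 0.4102 -0.3324  0.019
[... 1448 characters left out ...]
.6762 -0.1507  0.0144]
    ((0.6756311058998108, -0.14959080517292023), (0.02911589853465557, 0.02927085943520069), 10.199938774108887) [0.0241 0.0884 0.1087 0.1373 0.1668]
green_tray scene 0.67 [272. 178.  65.  62.] 2356 2374 ztop 0.0147 top [0.5674 0.2242 0.0123] [0.5704 0.2483 0.121 ]
    ((0.57536780834198, 0.26585227251052856), (0.11034095287322998, 0.2760463356971741), 3.1301121711730957) [0.0007 0.0028 0.0044 0.0085 0.0138]
green_tray top 0.89 [208. 268.  97.  44.] 3141 3155 ztop 0.0149 top [0.5717 0.24   0.0122] [0.5681 0.2468 0.1196]
    ((0.571387529373169, 0.24703754484653473), (0.09255275130271912, 0.2380833625793457), 3.5732309818267822) [-0.0005  0.0019  0.0037  0.0063  0.0135]
```

```bash
cat > fit.py <<'E'
from h import *
from scipy.optimize import least_squares
np.set_printoptions(suppress=True,precision=4)
F={n:grab_frame(n) for n in("scene","top")}
def best(k,f):
    r=regions_of(k,f); return cloud(f,r[0]["pixels"]) if r else np.zeros((0,3))
def circ(P,r): return least_squares(lambda c:np.hypot(*(P[:,:2]-c).T)-r,P[:,:2].mean(0),loss="soft_l1",f_scale=.002).x
for k,bands in dict(open_bottle=[(.115,.143,.0155),(.02,.08,.033)],stoppered_bottle=[(.115,.143,.0155),(.02,.08,.033)],capped_bottle=[(.02,.08,.033)],blue_cap=[(.008,.04,.019)],lilac_cap=[(.008,.04,.019)],rubber_bung=[(.022,.036,.018)]).items():
  for n,f in F.items():
    P=best(k,f)
    for a,b,r in bands:
        Q=P[(P[:,2]>a)&(P[:,2]<b)]
        if len(Q)>15:
            c=circ(Q,r);print(k,n,a,len(Q),c,"resid",np.median(abs(np.hypot(*(Q[:,:2]-c).T)-r)))
segs=[((-.044,-.108),(-.044,.108)),((.044,-.108),(.044,.108))]+[((-.044,y),(.044,y)) for y in(-.108,-.02,.044,.108)]
def dist(p,L):
    d=[]
    for a,b in L:
        a,b=np.array(a),np.array(b);t=np.clip(((p-a)@(b-a))/((b-a)@(b-a)),0,1);d.append(np.hypot(*(p-a-t[:,None]*(b-a)).T))
    return np.min(d,0)
for k,x0 in(("yellow_tray",(.416,.22,-.045)),("green_tray",(.570,.247,3.14+.06))):
  for n in list(F)+["both"]:
    P=np.vstack([best(k,f) for m,f in F.items() if n in(m,"both")]);Q=P[(P[:,2]>.009)&(P[:,2]<.02),:2]
    def res(x):
        c,s=np.cos(x[2]),np.sin(x[2]);return dist((Q-x[:2])@np.array([[c,-s],[s,c]]),segs)
    o=min((least_squares(res,(x0[0],x0[1]+dy,x0[2]+e),loss="soft_l1",f_scale=.003) for e in(-.12,0,.12) for dy in(-.006,0,.006)),key=lambda o:o.cost)
    c,s=np.cos(o.x[2]),np.sin(o.x[2]);W=lambda y:o.x[:2]+np.array([-s*y,c*y])
    print(k,n,len(Q),o.x,o.cost/len(Q)*1e6,"big",W(-.064),"s1",W(.012),"s2",W(.076))
E
python3 fit.py
```

```text
open_bottle scene 0.115 346 [ 0.4518 -0.0905] resid 0.0020448477055771148
open_bottle scene 0.02 711 [ 0.4525 -0.0882] resid 0.0005583469128413246
open_bottle top 0.115 108 [ 0.4551 -0.0892] resid 0.0025526898814673933
open_bottle top 0.02 86 [ 0.4366 -0.069 ] resid 0.005044944997631784
stoppered_bottle scene 0.115 319 [ 0.5588 -0.2114] resid 0.0017627803340983898
stoppered_bottle scene 0.02 602 [ 0.5596 -0.2101] resid 0.00046917201182759133
stoppered_bottle top 0.115 92 [ 0.5609 -0.2113] resid 0.0019873935930636256
stoppered_bottle top 0.02 100 [ 0.5622 -0.2131] resid 0.0003382191615550374
capped_bottle scene 0.02 676 [ 0.6753 -0.1485] resid 0.0005913473181252855
capped_bottle top 0.02 110 [ 0.6784 -0.1511] resid 0.00033381236823770005
blue_cap scene 0.008 138 [ 0.4112 -0.3297] resid 0.0005422001882854216
blue_cap top 0.008 23 [ 0.4146 -0.3007] resid 0.0020681762324890364
lilac_cap scene 0.008 180 [ 0.5694 -0.0647] resid 0.0008122023861176202
lilac_cap top 0.008 42 [ 0.574  -0.0701] resid 0.0009646640860531113
rubber_bung scene 0.022 102 [ 0.4365 -0.1886] resid 0.0006645425061762595
yellow_tray scene 634 [ 0.4139  0.2179 -0.0461] 3.2492486401824663 big [0.411  0.1539] s1 [0.4145 0.2298] s2 [0.4174 0.2938]
yellow_tray top 595 [ 0.4177  0.218  -0.0434] 3.246256918384253 big [0.4149 0.154 ] s1 [0.4182 0.23  ] s2 [0.421  0.2939]
yellow_tray both 1229 [ 0.416   0.2179 -0.0468] 3.747545364759621 big [0.413 0.154] s1 [0.4165 0.2299] s2 [0.4195 0.2938]
green_tray scene 558 [0.5675 0.2463 3.2003] 2.905883102904697 big [0.5638 0.3102] s1 [0.5682 0.2343] s2 [0.572  0.1704]
green_tray top 558 [0.5712 0.2465 3.2026] 3.52319028676433 big [0.5673 0.3104] s1 [0.5719 0.2345] s2 [0.5758 0.1706]
green_tray both 1116 [0.5694 0.2464 3.1994] 3.7180592614093912 big [0.5657 0.3103] s1 [0.5701 0.2344] s2 [0.5738 0.1705]
```

The two views agree within about 4 mm and the heights match (caps 46, bung 38, neck 146, tray walls 14 mm). I'll turn the tool so the fingers close along world x. Then tool x = +Y, y = +X and z = down.

Emit:
jog_arm(
  moves=[
    [[6,0,0,0,0,0,0.1225],[6,0,0,0,0,0,0.1225],[6,0,0,0,0,0,0.1225],[6,0,0,0,0,0,0.1225],[6,0,0,0,0,0,0.1225],[6,0,0,0,0,0,0.1225],[6,0,0,0,0,0,0.1225],[6,0,0,0,0,0,0.1225],[6,0,0,0,0,0,0.1225],[6,0,0,0,0,0,0.1225],[6,0,0,0,0,0,0.1225]],
  ],
)

```text
time: 3.12
tool_pos: [0.1387, 0.6094, 0.2313]
tool_rot: [-0.0, 0.709, 0.705, -0.0]
contact_force: [-1.3, 0.0, 0.1]
gripper_width: 0.7
grasp_force: 0.0
```

Emit:
jog_arm(
  moves=[
    [[6,-3.38,2.15,0,0,0,0],[6,-3.38,2.15,0,0,0,0],[6,-3.38,2.15,0,0,0,0],[6,-3.38,2.15,0,0,0,0],[6,-3.38,2.15,0,0,0,0],[6,-3.38,2.15,0,0,0,0],[6,-3.38,2.15,0,0,0,0],[6,-3.38,2.15,0,0,0,0],[6,-3.38,2.15,0,0,0,0],[6,-3.38,2.15,0,0,0,0],[6,-3.38,2.15,0,0,0,0],[6,-3.38,2.15,0,0,0,0],[6,-3.38,2.15,0,0,0,0],[6,-3.38,2.15,0,0,0,0],[6,-3.38,2.15,0,0,0,0],[6,-3.38,2.15,0,0,0,0],[6,-3.38,2.15,0,0,0,0],[6,-3.38,2.15,0,0,0,0],[6,-3.38,2.15,0,0,0,0],[6,0,0,0,0,0,0]],
  ],
)

```text
time: 4.78
tool_pos: [0.5492, -0.0384, 0.2311]
tool_rot: [0.001, 0.709, 0.705, -0.001]
contact_force: [-0.3, 0.8, 0.2]
gripper_width: 0.706
grasp_force: 0.0
```

```bash
cat > st.py <<'E'
from h import *
s=state();np.set_printoptions(suppress=True,precision=4)
print(s["time"],s["tool_pos"],s["tool_rot"],s["joint_pos"],s["gripper_width"],s["grasp_force"],s["contact_force"])
E
python3 st.py
```

```text
4.7833 [ 0.5492 -0.0384  0.2311] [ 0.0011  0.7093  0.7049 -0.0005] [-0.204  -0.1258  1.787  -0.0022  1.479  -0.1974] 0.7058660474513543 0.0 [-0.2759  0.7721  0.1667]
```

Emit:
jog_arm(
  moves=[
    [[6,-3.0,2.1,0,0,0,0],[6,0,0,4,0,0,0],[6,0,0,4,0,0,0],[6,0,0,4,0,0,0],[6,0,0,4,0,0,0],[6,0,0,3,0,0,0],[6,0,0,2,0,0,0],[6,0,0,0.7,0,0,0],[6,0,0,0,0,0,0],[6,0,0,0,0,0,0]],
  ],
)

```text
time: 5.62
tool_pos: [0.5686, -0.0631, 0.0153]
tool_rot: [0.001, 0.707, 0.707, 0.0]
contact_force: [-0.7, -0.6, 0.5]
gripper_width: 0.704
grasp_force: 0.0
```

Run:
```python
from h import *
f=grab_frame("scene");cv2.imwrite("pics/s1.png",cv2.resize(f["color"][180:340,220:430],None,fx=3,fy=3))
s=state();print(s["tool_pos"],s["contact_force"])
```

```text
[ 0.56942891 -0.06329047  0.01632829] [-0.08704253 -0.00149671 -0.2296189 ]
```

View pics/s1.png

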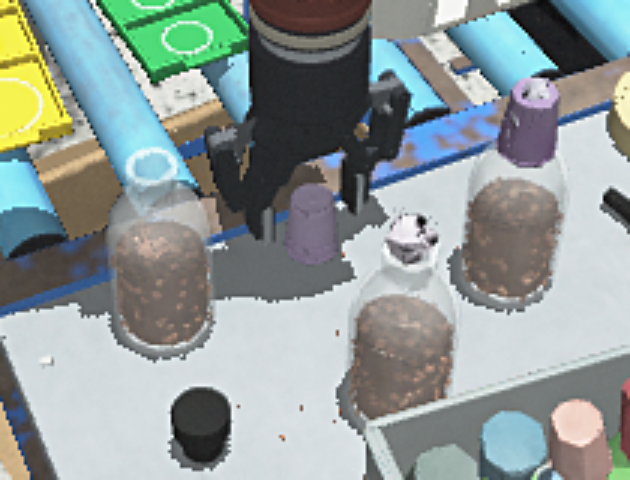

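The crop shows the lilac cap at (312,225) standing between the open fingers. I'll nudge 4 mm along y, close, lift and carry it to the green far small compartment.

Emit:
jog_arm(
  moves=[
    [[6,-0.4,0,0,0,0,0],[2,0,0,0,0,0,0],[2,0,0,0,0,0,0],[2,0,0,0,0,0,0],[2,0,0,0,0,0,0],[2,0,0,0,0,0,0],[2,0,0,0,0,0,0],[2,0,0,0,0,0,0],[2,0,0,-1,0,0,0],[2,0,0,-3,0,0,0],[2,0,0,-3,0,0,0],[2,0,0,-2,0,0,0],[2,0,0,0,0,0,0]],
  ],
)

```text
time: 6.75
tool_pos: [0.5715, -0.0678, 0.1109]
tool_rot: [0.004, 0.707, 0.707, 0.003]
contact_force: [1.9, -0.2, -0.2]
gripper_width: 0.369
grasp_force: 59.4
```

Emit:
jog_arm(
  moves=[
    [[2,2,0,0,0,0,0],[2,4,0.1,0,0,0,0],[2,4,0.1,0,0,0,0],[2,4,0.1,0,0,0,0],[2,4,0,0,0,0,0],[2,4,0,0,0,0,0],[2,2,0,0,0,0,0],[2,0,0,0,0,0,0],[2,0,0,2,0,0,0],[2,0,0,3,0,0,0],[2,0,0,2,0,0,0],[2,0,0,0,0,0,0],[2,0,0,0,0,0,0]],
  ],
)

```text
time: 7.83
tool_pos: [0.5694, 0.172, 0.0326]
tool_rot: [-0.001, 0.708, 0.707, -0.002]
contact_force: [1.1, 1.4, 0.4]
gripper_width: 0.368
grasp_force: 59.4
```

Run:
```python
from h import *
f=grab_frame("scene");cv2.imwrite("pics/s2.png",cv2.resize(f["color"][100:260,160:370],None,fx=3,fy=3))
s=state();print(s["tool_pos"],s["contact_force"])
```

```text
[0.57102413 0.17238175 0.03452053] [ 0.66485108 -0.97082357  0.93427402]
```

View pics/s2.png

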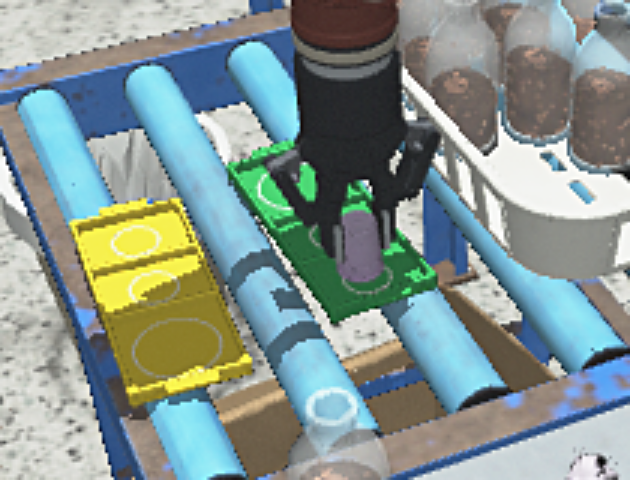

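The cap is over the right-hand compartment at (365,275). I'll lower 13 mm, release and go up, then on towards the bung.

Emit:
jog_arm(
  moves=[
    [[2,0,0.2,0.8,0,0,0],[2,0,0,0.5,0,0,0],[2,0,0,0,0,0,0],[2,0,0,0,0,0,0],[4,0,0,0,0,0,0],[5.5,0,0,0,0,0,0],[5.5,0,0,0,0,0,0],[5.5,0,0,0,0,0,0],[5.5,0,0,-2,0,0,0],[6,0,0,-4,0,0,0],[6,0,0,-4,0,0,0],[6,0,0,-4,0,0,0],[6,0,0,-4,0,0,0],[6,0,0,0,0,0,0]],
  ],
)

```text
time: 9.05
tool_pos: [0.5779, 0.1739, 0.2128]
tool_rot: [0.005, 0.707, 0.707, 0.007]
contact_force: [1.3, 1.0, 1.2]
gripper_width: 0.701
grasp_force: 0.0
```

Emit:
jog_arm(
  moves=[
    [[6,-3.62,-1.32,0,0,0,0],[6,-3.62,-1.32,0,0,0,0],[6,-3.62,-1.32,0,0,0,0],[6,-3.62,-1.32,0,0,0,0],[6,-3.62,-1.32,0,0,0,0],[6,-3.62,-1.32,0,0,0,0],[6,-3.62,-1.32,0,0,0,0],[6,-3.62,-1.32,0,0,0,0],[6,-3.62,-1.32,0,0,0,0],[6,-3.62,-1.32,0,0,0,0],[6,0,0,0,0,0,0],[6,0,0,0,0,0,0]],
  ],
)

```text
time: 10.05
tool_pos: [0.4402, -0.1905, 0.2013]
tool_rot: [0.0, 0.709, 0.705, 0.0]
contact_force: [0.1, 0.6, -0.6]
gripper_width: 0.704
grasp_force: 0.0
```

Run:
```python
from h import *
np.set_printoptions(suppress=True,precision=4)
print(state()["tool_pos"],state()["tool_rot"])
for n in("scene","top"):
    f=grab_frame(n)
    for k in("lilac_cap","rubber_bung"):
        for r in regions_of(k,f)[:1]:
            P=cloud(f,r["pixels"]);zt=np.percentile(P[:,2],97);print(n,k,round(r["p"],2),np.round(r["rect"]),zt,mid(f,P[P[:,2]>zt-.006]))
cv2.imwrite("pics/s3.png",f["color"][180:400,120:480])
```

```text
[ 0.4402 -0.1905  0.2013] [0.0001 0.7088 0.7054 0.0001]
scene rubber_bung 0.7 [287. 320.  23.  22.] 0.039576743032668275 [ 0.436  -0.1904  0.0184]
top lilac_cap 0.51 [235. 264.  15.  21.] 0.05148300933367077 [0.5738 0.1705 0.0151]
top rubber_bung 0.58 [375. 311.   6.   9.] 0.33816436604444994 [ 0.443  -0.1239  0.0019]
```

The lilac cap stands in the green tray at its place, with its top at 51 mm. Now the bung.

Emit:
jog_arm(
  moves=[
    [[6,0,-0.2,2,0,0,0],[6,0,0,4,0,0,0],[6,0,0,4,0,0,0],[6,0,0,4,0,0,0],[6,0,0,3,0,0,0],[6,0,0,1.5,0,0,0],[6,0,0,0.5,0,0,0],[6,0,0,0,0,0,0],[6,0,0,0,0,0,0],[6,0,0,0,0,0,0]],
  ],
)

```text
time: 11.18
tool_pos: [0.4404, -0.1896, 0.0133]
tool_rot: [0.002, 0.707, 0.707, 0.0]
contact_force: [0.6, 0.0, 0.6]
gripper_width: 0.703
grasp_force: 0.0
```

Emit:
jog_arm(
  moves=[
    [[6,0,-0.3,0.4,0,0,0],[6,0,0,0,0,0,0],[2,0,0,0,0,0,0],[2,0,0,0,0,0,0],[2,0,0,0,0,0,0],[2,0,0,0,0,0,0],[2,0,0,0,0,0,0],[2,0,0,0,0,0,0],[2,0,0,-1.5,0,0,0],[2,0,0,-3.5,0,0,0],[2,0,0,-4,0,0,0],[2,0,0,-4,0,0,0],[2,0,0,-4,0,0,0],[2,0,0,-2,0,0,0],[2,0,0,0,0,0,0],[2,0,0,0,0,0,0]],
  ],
)

```text
time: 12.52
tool_pos: [0.4363, -0.1892, 0.1983]
tool_rot: [0.001, 0.707, 0.707, 0.0]
contact_force: [0.7, 0.6, -0.2]
gripper_width: 0.398
grasp_force: 59.8
```

Emit:
jog_arm(
  moves=[
    [[2,2,0,0,0,0,0],[2,4,-0.15,0,0,0,0],[2,4,-0.15,0,0,0,0],[2,4,-0.15,0,0,0,0],[2,4,-0.15,0,0,0,0],[2,4,-0.15,0,0,0,0],[2,4,-0.15,0,0,0,0],[2,4,-0.15,0,0,0,0],[2,4,-0.15,0,0,0,0],[2,4,-0.15,0,0,0,0],[2,4,-0.15,0,0,0,0],[2,4,-0.15,0,0,0,0],[2,2.3,0,0,0,0,0],[2,0,0,0,0,0,0],[2,0,0,3,0,0,0],[2,0,0,4,0,0,0],[2,0,0,4,0,0,0],[2,0,0,3,0,0,0],[2,0,0,1.5,0,0,0],[2,0,0,0,0,0,0]],
  ],
)

```text
time: 14.18
tool_pos: [0.4141, 0.2906, 0.0348]
tool_rot: [-0.002, 0.707, 0.707, -0.007]
contact_force: [-0.1, 0.1, -0.8]
gripper_width: 0.398
grasp_force: 59.8
```

Run:
```python
from h import *
f=grab_frame("scene");cv2.imwrite("pics/s4.png",cv2.resize(f["color"][100:260,130:340],None,fx=3,fy=3))
s=state();print(s["tool_pos"],s["contact_force"])
```

```text
[0.41617822 0.29174141 0.03785779] [-0.04679251  0.07212716  0.2044862 ]
```

View pics/s4.png

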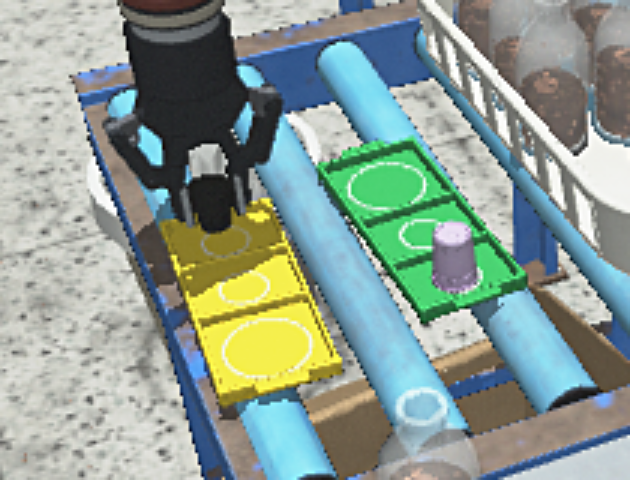

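The bung hangs over the far yellow compartment at (215,215). I'll shift +3 mm in x, lower 30 mm and release.

Emit:
jog_arm(
  moves=[
    [[2,0.1,0.3,1.5,0,0,0],[2,0,0,1,0,0,0],[2,0,0,0.5,0,0,0],[2,0,0,0,0,0,0],[2,0,0,0,0,0,0],[2,0,0,0,0,0,0],[4.6,0,0,0,0,0,0],[4.6,0,0,0,0,0,0],[4.6,0,0,0,0,0,0],[4.6,0,0,-2,0,0,0],[4.6,0,0,-3,0,0,0],[6,0,0,-4,0,0,0],[6,0,0,-4,0,0,0],[6,0,0,-4,0,0,0],[6,0,0,-2,0,0,0]],
  ],
)

```text
time: 15.48
tool_pos: [0.4244, 0.2961, 0.2086]
tool_rot: [0.001, 0.707, 0.707, 0.004]
contact_force: [0.1, -0.7, 0.8]
gripper_width: 0.702
grasp_force: 0.0
```

Emit:
jog_arm(
  moves=[
    [[6,-2.6,0,0,0,0,0],[6,-4,-0.05,0,0,0,0],[6,-4,-0.05,0,0,0,0],[6,-4,-0.05,0,0,0,0],[6,-4,-0.05,0,0,0,0],[6,-4,-0.05,0,0,0,0],[6,-4,-0.05,0,0,0,0],[6,-4,-0.05,0,0,0,0],[6,-4,-0.05,0,0,0,0],[6,-4,-0.05,0,0,0,0],[6,-4,-0.05,0,0,0,0],[6,-4,-0.05,0,0,0,0],[6,-4,-0.05,0,0,0,0],[6,-4,-0.05,0,0,0,0],[6,-4,-0.05,0,0,0,0],[6,-4,-0.05,0,0,0,0],[6,0,0,0,0,0,0],[6,0,0,0,0,0,0],[6,0,0,0,0,0,0]],
  ],
)

```text
time: 17.07
tool_pos: [0.4145, -0.3306, 0.202]
tool_rot: [-0.0, 0.707, 0.707, 0.0]
contact_force: [0.2, 0.7, -0.7]
gripper_width: 0.703
grasp_force: 0.0
```

Run:
```python
from h import *
np.set_printoptions(suppress=True,precision=4)
print(state()["tool_pos"],state()["tool_rot"])
for n in("scene","top"):
    f=grab_frame(n)
    for k in("blue_cap","rubber_bung"):
        for r in regions_of(k,f)[:1]:
            P=cloud(f,r["pixels"]);zt=np.percentile(P[:,2],97);print(n,k,round(r["p"],2),np.round(r["rect"]),zt,mid(f,P[P[:,2]>zt-.006]))
```

```text
[ 0.4145 -0.3306  0.202 ] [-0.0005  0.7074  0.7068  0.0002]
top blue_cap 0.52 [436. 323.  20.  14.] 0.04795799524285624 [ 0.4133 -0.3321  0.0186]
top rubber_bung 0.57 [186. 324.  13.  14.] 0.044423887078256424 [0.4253 0.2925 0.017 ]
```

The bung stands on the tray floor (top at 44 mm, y 0.2925). Now the blue cap.

Emit:
jog_arm(
  moves=[
    [[6,-0.1,-0.2,2,0,0,0],[6,0,0,4,0,0,0],[6,0,0,4,0,0,0],[6,0,0,4,0,0,0],[6,0,0,3,0,0,0],[6,0,0,1.5,0,0,0],[6,0,0,0.5,0,0,0],[6,0,0,0,0,0,0],[6,0,0,0,0,0,0],[2,0,0,0,0,0,0],[2,0,0,0,0,0,0],[2,0,0,0,0,0,0],[2,0,0,0,0,0,0],[2,0,0,0,0,0,0],[2,0,0,0,0,0,0]],
  ],
)

```text
time: 18.62
tool_pos: [0.4138, -0.3333, 0.0147]
tool_rot: [0.002, 0.707, 0.707, -0.0]
contact_force: [-2.5, 1.3, 7.0]
gripper_width: 0.407
grasp_force: 59.2
```

Emit:
jog_arm(
  moves=[
    [[2,0,0,-1.5,0,0,0],[2,0,0,-3.5,0,0,0],[2,0,0,-4,0,0,0],[2,0,0,-4,0,0,0],[2,0,0,-4,0,0,0],[2,0,0,-2,0,0,0],[2,0,0,0,0,0,0],[2,0,0,0,0,0,0]],
  ],
)

```text
time: 19.28
tool_pos: [0.4135, -0.3328, 0.2049]
tool_rot: [0.003, 0.707, 0.707, -0.0]
contact_force: [-0.6, 0.5, -0.2]
gripper_width: 0.412
grasp_force: 59.8
```

Emit:
jog_arm(
  moves=[
    [[2,2.3,0.4,0,0,0,0],[2,4,0,0,0,0,0],[2,4,0,0,0,0,0],[2,4,0,0,0,0,0],[2,4,0,0,0,0,0],[2,4,0,0,0,0,0],[2,4,0,0,0,0,0],[2,4,0,0,0,0,0],[2,4,0,0,0,0,0],[2,4,0,0,0,0,0],[2,4,0,0,0,0,0],[2,4,0,0,0,0,0],[2,4,0,0,0,0,0],[2,4,0,0,0,0,0],[2,2,0,0,0,0,0],[2,0,0,0,0,0,0],[2,0,0,0,0,0,0]],
  ],
)

```text
time: 20.7
tool_pos: [0.4157, 0.2315, 0.2]
tool_rot: [-0.001, 0.706, 0.708, -0.002]
contact_force: [-0.3, 0.3, 0.1]
gripper_width: 0.411
grasp_force: 59.8
```

Emit:
jog_arm(
  moves=[
    [[2,-0.1,0.1,2,0,0,0],[2,0,0,4,0,0,0],[2,0,0,4,0,0,0],[2,0,0,4,0,0,0],[2,0,0,2.5,0,0,0],[2,0,0,1,0,0,0],[2,0,0,0.5,0,0,0],[2,0,0,0.5,0,0,0],[2,0,0,0,0,0,0],[2,0,0,0,0,0,0],[2,0,0,0,0,0,0],[4.8,0,0,0,0,0,0],[4.8,0,0,0,0,0,0],[4.8,0,0,0,0,0,0],[4.8,0,0,-1,0,0,0],[4.8,0,0,-3,0,0,0],[4.8,0,0,-4,0,0,0],[6,0,0,-4,0,0,0],[6,0,0,-4,0,0,0],[6,0,0,-3,0,0,0]],
  ],
)

```text
time: 22.37
tool_pos: [0.4187, 0.2304, 0.2121]
tool_rot: [0.001, 0.707, 0.707, 0.002]
contact_force: [0.4, -0.5, 0.4]
gripper_width: 0.701
grasp_force: 0.0
```

Emit:
jog_arm(
  moves=[
    [[6,-2,0.2,0,0,0,0],[6,-4,0.4,0,0,0,0],[6,-4,0.5,0,0,0,0],[6,-4,0.5,0,0,0,0],[6,-4,0.5,0,0,0,0],[6,-4,0.5,0,0,0,0],[6,-4,0.5,0,0,0,0],[6,-4,0.4,0,0,0,0],[6,-2,0.2,0,0,0,0],[6,0,0,0,0,0,0],[6,0,0,0,0,0,0],[6,0,0,0,0,0,0]],
  ],
)

```text
time: 23.37
tool_pos: [0.4547, -0.0894, 0.2076]
tool_rot: [-0.0, 0.707, 0.707, 0.0]
contact_force: [0.2, 0.2, 0.1]
gripper_width: 0.704
grasp_force: 0.0
```

Run:
```python
from h import *
np.set_printoptions(suppress=True,precision=4)
print(state()["tool_pos"],state()["tool_rot"])
for n in("scene","top"):
    f=grab_frame(n)
    for k in("blue_cap","rubber_bung","lilac_cap"):
        for r in regions_of(k,f)[:1]:
            P=cloud(f,r["pixels"]);zt=np.percentile(P[:,2],97);print(n,k,round(r["p"],2),np.round(r["rect"]),zt,mid(f,P[P[:,2]>zt-.006]))
    if n=="scene":cv2.imwrite("pics/s5.png",cv2.resize(f["color"][100:340,130:450],None,fx=2.4,fy=2.4))
```

```text
[ 0.4547 -0.0894  0.2076] [-0.0001  0.7072  0.707   0.0002]
scene blue_cap 0.57 [209. 187.  17.  24.] 0.051351664235464146 [0.4144 0.2302 0.0197]
scene rubber_bung 0.67 [204. 171.  15.  12.] 0.04361096090468374 [0.4219 0.2917 0.0177]
scene lilac_cap 0.59 [280. 186.   5.  20.] 0.0510328492376508 [0.5216 0.0408 0.1562]
top blue_cap 0.64 [210. 328.  16.   8.] 0.0523225224509352 [0.4197 0.2288 0.0181]
top rubber_bung 0.72 [185. 326.  11.  12.] 0.04438397254371263 [0.4245 0.2924 0.017 ]
top lilac_cap 0.73 [235. 265.  16.  17.] 0.05026868204618122 [0.5747 0.1713 0.0155]
```

View pics/s5.png

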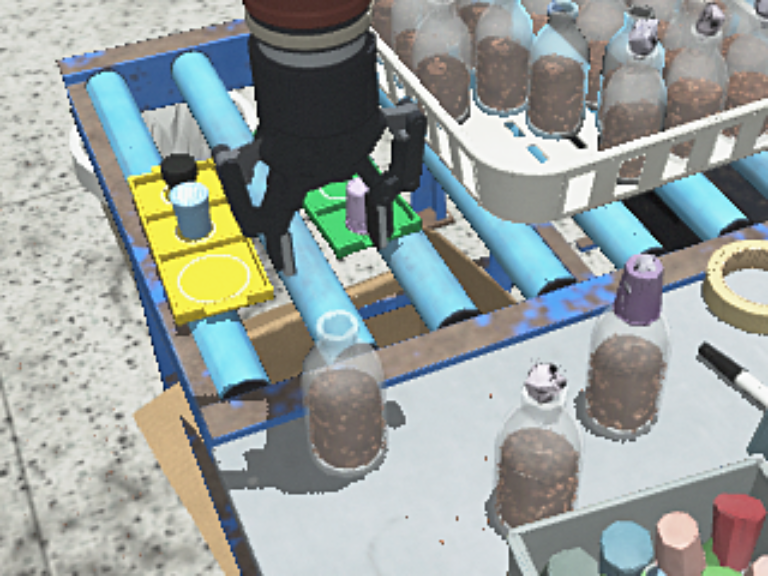

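All three small parts stand upright: blue cap (190,210), bung (178,168) and lilac cap (357,200). The gripper is above the open bottle's neck at (337,325), so I go down and grip it.

Emit:
jog_arm(
  moves=[
    [[6,0,-0.1,2,0,0,0],[6,0,0,4,0,0,0],[6,0,0,2,0,0,0],[6,0,0,1,0,0,0],[6,0,0,0,0,0,0],[6,0,0,0,0,0,0],[2,0,0,0,0,0,0],[2,0,0,0,0,0,0],[2,0,0,0,0,0,0],[2,0,0,0,0,0,0],[2,0,0,0,0,0,0],[2,0,0,0,0,0,0],[2,0,0,0,0,0,0]],
  ],
)

```text
time: 24.85
tool_pos: [0.4549, -0.0905, 0.1196]
tool_rot: [0.001, 0.707, 0.707, 0.0]
contact_force: [-1.9, 0.5, 5.5]
gripper_width: 0.346
grasp_force: 59.2
```

Emit:
jog_arm(
  moves=[
    [[2,0,0,-1,0,0,0],[2,0,0,-2.5,0,0,0],[2,0,0,-2.5,0,0,0],[2,0,0,-1,0,0,0],[2,1,-0.2,0,0,0,0],[2,2,-0.4,0,0,0,0],[2,3,-0.5,0,0,0,0],[2,3,-0.5,0,0,0,0],[2,3,-0.5,0,0,0,0],[2,3,-0.5,0,0,0,0],[2,3,-0.5,0,0,0,0],[2,3,-0.5,0,0,0,0],[2,2,-0.4,0,0,0,0],[2,1.4,-0.2,0,0,0,0],[2,0,0,0,0,0,0],[2,0,0,0,0,0,0],[2,0,0,1.5,0,0,0],[2,0,0,2,0,0,0],[2,0,0,1,0,0,0],[2,0,0,0,0,0,0]],
  ],
)

```text
time: 26.52
tool_pos: [0.4094, 0.153, 0.1384]
tool_rot: [-0.002, 0.708, 0.707, -0.003]
contact_force: [-0.8, -0.1, -5.6]
gripper_width: 0.346
grasp_force: 60.1
```

Run:
```python
from h import *
f=grab_frame("scene");cv2.imwrite("pics/s6.png",cv2.resize(f["color"][100:260,130:340],None,fx=3,fy=3))
s=state();print(s["tool_pos"],s["tool_rot"],s["contact_force"],s["gripper_width"])
```

```text
[0.41049194 0.15324294 0.14019621] [-0.00125046  0.70765118  0.70655814 -0.0019608 ] [ 0.13079749  0.6528622  -3.40969542] 0.34520501173178014
```

View pics/s6.png

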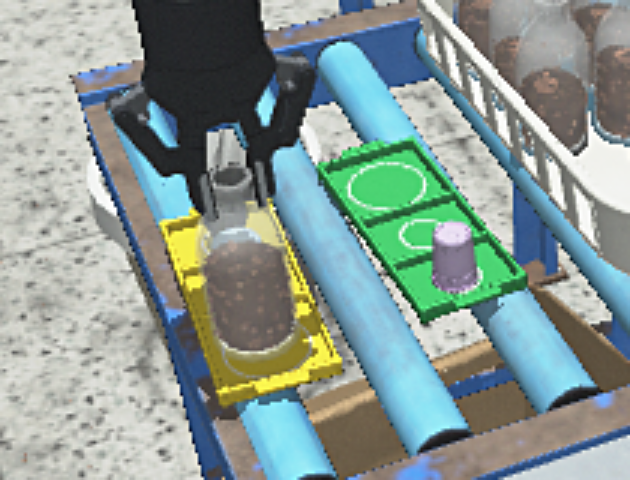

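The bottle hangs about 25 mm above the big yellow compartment, slightly left. I'll correct +2 mm in x, lower 20 mm and release.

Emit:
jog_arm(
  moves=[
    [[2,0.1,0.2,0.5,0,0,0],[2,0,0,0.5,0,0,0],[2,0,0,0.4,0,0,0],[2,0,0,0.3,0,0,0],[2,0,0,0.3,0,0,0],[2,0,0,0,0,0,0],[2,0,0,0,0,0,0],[2,0,0,0,0,0,0]],
  ],
)

```text
time: 27.23
tool_pos: [0.4144, 0.1553, 0.1237]
tool_rot: [0.0, 0.707, 0.707, 0.0]
contact_force: [-3.9, -0.1, 6.1]
gripper_width: 0.347
grasp_force: 61.0
```

Emit:
jog_arm(
  moves=[
    [[3.5,0,0,0,0,0,0],[4.5,0,0,0,0,0,0],[6,0,0,0,0,0,0],[6,0,0,0,0,0,0],[6,0,0,-1,0,0,0],[6,0,0,-3,0,0,0],[6,0,0,-4,0,0,0],[6,0,0,-3,0,0,0],[6,0,0,0,0,0,0]],
  ],
)

```text
time: 27.98
tool_pos: [0.4177, 0.1558, 0.2413]
tool_rot: [0.004, 0.707, 0.707, 0.006]
contact_force: [0.2, 0.6, 0.8]
gripper_width: 0.704
grasp_force: 0.0
```

Emit:
jog_arm(
  moves=[
    [[6,-3.6,1.46,0,0,0,0],[6,-3.7,1.46,0,0,0,0],[6,-3.7,1.46,0,0,0,0],[6,-3.7,1.46,0,0,0,0],[6,-3.7,1.46,0,0,0,0],[6,-3.7,1.46,0,0,0,0],[6,-3.7,1.46,0,0,0,0],[6,-3.7,1.46,0,0,0,0],[6,-3.7,1.46,0,0,0,0],[6,-3.5,1.46,0,0,0,0],[6,0,0,0,0,0,0],[6,0,0,0,0,0,0],[6,0,0,0,0,0,0]],
  ],
)

```text
time: 29.07
tool_pos: [0.5597, -0.2119, 0.2323]
tool_rot: [-0.0, 0.707, 0.707, 0.0]
contact_force: [0.4, 0.4, 0.4]
gripper_width: 0.705
grasp_force: 0.0
```

```bash
python3 st.py; python3 fit.py | grep -E "bottle|both"
```

```text
29.0667 [ 0.5597 -0.2119  0.2323] [-0.0003  0.7074  0.7068  0.0001] [-0.4864 -0.0099  1.6748  0.0004  1.4772 -0.4856] 0.7046429689230668 0.0 [0.4481 0.4091 0.4234]
open_bottle scene 0.115 286 [0.4117 0.1542] resid 0.0027353827021742647
open_bottle scene 0.02 621 [0.4118 0.1577] resid 0.000750404128126457
open_bottle top 0.115 173 [0.4152 0.1529] resid 0.0030216225271115435
open_bottle top 0.02 148 [0.432  0.1488] resid 0.007127827472145043
stoppered_bottle scene 0.115 311 [ 0.5588 -0.2114] resid 0.0017477255797350363
stoppered_bottle scene 0.02 595 [ 0.5596 -0.2101] resid 0.000554169224989888
stoppered_bottle top 0.02 48 [ 0.5612 -0.2132] resid 0.00026523737799152153
capped_bottle scene 0.02 661 [ 0.6753 -0.1485] resid 0.0005706815828763062
capped_bottle top 0.02 116 [ 0.6784 -0.1512] resid 0.00027888940650411254
yellow_tray both 736 [ 0.4166  0.2173 -0.046 ] 3.2553800030925557 big [0.4136 0.1533] s1 [0.4171 0.2293] s2 [0.4201 0.2932]
green_tray both 1077 [0.5698 0.2464 3.1993] 3.5730612263086527 big [0.5661 0.3103] s1 [0.5705 0.2345] s2 [0.5742 0.1706]
```

The open bottle stands within about 2 mm of its place. Now the stoppered bottle: down 113 mm to TCP z ≈ 0.119.

Emit:
jog_arm(
  moves=[
    [[6,0,0,2,0,0,0],[6,0,0,4,0,0,0],[6,0,0,3,0,0,0],[6,0,0,1.5,0,0,0],[6,0,0,0.8,0,0,0],[6,0,0,0,0,0,0],[6,0,0,0,0,0,0],[2,0,0,0,0,0,0],[2,0,0,0,0,0,0],[2,0,0,0,0,0,0],[2,0,0,0,0,0,0],[2,0,0,0,0,0,0],[2,0,0,0,0,0,0],[2,0,0,0,0,0,0]],
  ],
)

```text
time: 31.33
tool_pos: [0.5608, -0.2127, 0.1217]
tool_rot: [0.002, 0.707, 0.707, 0.0]
contact_force: [-1.9, 0.5, 6.2]
gripper_width: 0.343
grasp_force: 59.4
```

Emit:
jog_arm(
  moves=[
    [[2,0,0,-1,0,0,0],[2,0,0,-2.5,0,0,0],[2,0,0,-3,0,0,0],[2,0,0,-1.5,0,0,0],[2,1.2,0,0,0,0,0],[2,2,0,0,0,0,0],[2,3,0.1,0,0,0,0],[2,4,0.1,0,0,0,0],[2,4,0.1,0,0,0,0],[2,4,0.1,0,0,0,0],[2,4,0.1,0,0,0,0],[2,4,0,0,0,0,0],[2,4,0,0,0,0,0],[2,4,0,0,0,0,0],[2,4,0,0,0,0,0],[2,4,0,0,0,0,0],[2,4,0,0,0,0,0],[2,3,0,0,0,0,0],[2,2,0,0,0,0,0],[2,1,0,0,0,0,0]],
  ],
)

```text
time: 33.0
tool_pos: [0.5626, 0.3131, 0.1966]
tool_rot: [-0.001, 0.706, 0.708, -0.002]
contact_force: [-0.8, -0.4, -3.5]
gripper_width: 0.342
grasp_force: 60.2
```

Emit:
jog_arm(
  moves=[
    [[2,0,0,0,0,0,0],[2,0,0,0,0,0,0],[2,0,0,1.5,0,0,0],[2,0,0,2,0,0,0],[2,0,0,1.5,0,0,0],[2,0,0,0.5,0,0,0],[2,0,0,0,0,0,0],[2,0,0,0,0,0,0]],
  ],
)

```text
time: 33.67
tool_pos: [0.565, 0.3093, 0.1438]
tool_rot: [-0.0, 0.708, 0.707, -0.0]
contact_force: [-0.4, 0.4, -3.5]
gripper_width: 0.343
grasp_force: 60.0
```

Run:
```python
from h import *
f=grab_frame("scene");cv2.imwrite("pics/s7.png",cv2.resize(f["color"][80:240,180:390],None,fx=3,fy=3))
s=state();print(s["tool_pos"],s["tool_rot"],s["contact_force"],s["gripper_width"])
```

```text
[0.56561212 0.30971905 0.14494766] [2.34022916e-04 7.07502534e-01 7.06710604e-01 4.82361299e-04] [-0.58690642 -0.02053277 -4.19472506] 0.34185171785916857
```

View pics/s7.png

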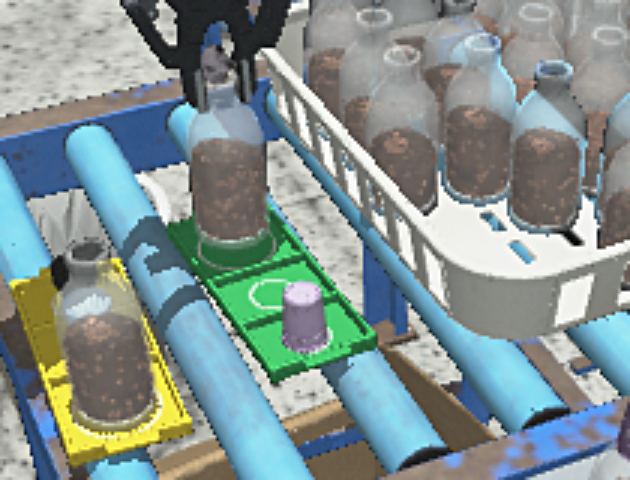

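The stoppered bottle hangs over the big green compartment at (235,235). I'll lower it 20 mm.

Emit:
jog_arm(
  moves=[
    [[2,0,0,0.5,0,0,0],[2,0,0,0.5,0,0,0],[2,0,0,0.4,0,0,0],[2,0,0,0.3,0,0,0],[2,0,0,0.2,0,0,0],[2,0,0,0.1,0,0,0],[2,0,0,0,0,0,0],[2,0,0,0,0,0,0],[2,0,0,0,0,0,0]],
  ],
)

```text
time: 34.47
tool_pos: [0.5651, 0.3104, 0.1259]
tool_rot: [-0.0, 0.707, 0.707, 0.0]
contact_force: [-4.6, -1.5, 5.8]
gripper_width: 0.343
grasp_force: 61.3
```

It rests on the floor (the force turned to +5.8 N). I'll release it and back away.

Emit:
jog_arm(
  moves=[
    [[3.5,0,0,0,0,0,0],[4.5,0,0,0,0,0,0],[6,0,0,0,0,0,0],[6,0,0,0,0,0,0],[6,0,0,-1,0,0,0],[6,0,0,-3,0,0,0],[6,0,0,-4,0,0,0],[6,0,0,-4,0,0,0],[6,0,0,0,0,0,0],[6,-4,0,0,0,0,0],[6,-4,0,0,0,0,0],[6,-4,0,0,0,0,0],[6,-4,0,0,0,0,0],[6,-4,0,0,0,0,0],[6,-4,0,0,0,0,0],[6,-4,0,0,0,0,0],[6,-4,0,0,0,0,0],[6,0,0,0,0,0,0],[6,0,0,0,0,0,0],[6,0,0,0,0,0,0]],
  ],
)

```text
time: 36.13
tool_pos: [0.5651, -0.0099, 0.2448]
tool_rot: [0.0, 0.707, 0.707, 0.0]
contact_force: [0.2, 0.4, 0.1]
gripper_width: 0.7
grasp_force: 0.0
```

```bash
python3 st.py; python3 fit.py | grep -vE "tray (scene|top)"
python3 - <<'E'
from h import *
f=grab_frame("top");cv2.imwrite("pics/s8.png",cv2.resize(f["color"][200:380,100:340],None,fx=3,fy=3))
E
```

```text
36.1333 [ 0.5651 -0.0099  0.2448] [0.0002 0.7075 0.7067 0.0004] [-0.1495 -0.098   1.7387  0.0005  1.5001 -0.1484] 0.7004659702180801 0.0 [0.2021 0.4321 0.1225]
open_bottle scene 0.115 296 [0.4113 0.1543] resid 0.0028414985490191743
open_bottle scene 0.02 613 [0.4119 0.1576] resid 0.000783974155826303
open_bottle top 0.115 172 [0.4156 0.153 ] resid 0.0033358165543381745
open_bottle top 0.02 85 [0.421  0.1363] resid 0.0045063615701496015
stoppered_bottle scene 0.115 205 [0.5625 0.3099] resid 0.0030148867333105837
stoppered_bottle scene 0.02 509 [0.5634 0.3131] resid 0.0010185775410324824
stoppered_bottle top 0.115 164 [0.5656 0.3078] resid 0.0030337693607707357
stoppered_bottle top 0.02 170 [0.5668 0.3115] resid 0.0004188030547956495
capped_bottle scene 0.02 656 [ 0.6753 -0.1485] resid 0.0006102046379107273
capped_bottle top 0.02 98 [ 0.6783 -0.1512] resid 0.0003414722596245881
blue_cap scene 0.008 392 [0.4027 0.1441] resid 0.03341341962531313
blue_cap top 0.008 507 [0.5669 0.221 ] resid 0.052619864699986585
lilac_cap scene 0.008 168 [0.5727 0.1754] resid 0.0013581189888091493
lilac_cap top 0.008 52 [0.5762 0.1736] resid 0.0008836402314689948
rubber_bung top 0.022 20 [0.4246 0.2947] resid 0.00034656094290717344
yellow_tray both 767 [ 0.4165  0.2179 -0.0567] 3.3997422271567626 big [0.4128 0.154 ] s1 [0.4171 0.2299] s2 [0.4208 0.2938]
green_tray both 902 [0.57   0.2459 3.196 ] 3.813032335108636 big [0.5665 0.3098] s1 [0.5707 0.2339] s2 [0.5741 0.17  ]
```

View pics/s8.png

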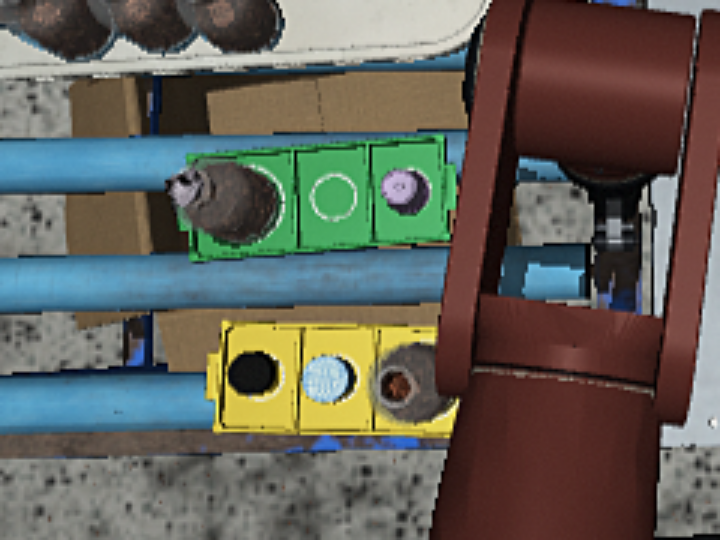

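All five pieces stand in their compartments: bung (255,373), blue cap (330,378), open bottle (405,385), stoppered bottle (230,200) and lilac cap (402,188). The capped bottle hasn't moved, so I'm handing in.

```bash
python3 -c "
from plant import *
print(job_done())"
```

```text
the job is handed in; nothing more can be done
None
```

Both kits are made up and the job was handed in at about 36 s; my last camera check before that showed all five pieces upright in their compartments and the lilac-capped bottle unmoved, the marker was not measured again, and no verdict came back.

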